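Reset the tall lid-height gauge on the packing bench

TASK

Reset the taller of the two lid-height gauges on the packing bench: swing its jam-nut lever well loose (counter-clockwise from above), turn the pointer knob above it until its nose points at the small upright index pin on the gauge's arm, then swing the lever back until the jam nut is fully tight. Do not touch the low gauge.

Things in the scene. Friction and masses are not known exactly. Their poses are not given: they have to be found in the camera images.
- tall_gauge: taller of two gauges screwed to the bench: dark base plate 165 x 110 mm (x -70 to +95), grey column at the back (x +56 to +88), grey arm 50 wide, its top 105 above the worktop. Steel index pin, 9 thick, on the arm at x +46, y 0, top 127 high. Origin on the worktop on the vertical axis of nut and knob; z up, +x along the arm to the column (away from the robot at yaw 0, varies by 20 deg)
- tall_nut (a joint): jam nut of the tall gauge, rad, counter-clockwise from above positive: 0 tight, 1.05 fully loose (firm stops). Its flat steel lever (109 to 117 mm high) ends in an upright black post 16 thick, 117 to 153 high, 90 from the axis: at x -90, y 0 of tall_gauge when tight, at -45, -78 when loose. 2 N at the post moves it; it stays where left. The knob may be turned only while the nut is loose
- tall_knob (a joint): pointer knob of the tall gauge, above the nut, rad, counter-clockwise from above positive: 0 = nose along +x, at the pin; starts 0.7 to 1.3. Black bar 16 mm thick, 127 to 155 high, from 30 behind the axis (round tail) to 37 ahead (nose, 4 thick over the last 8), on a steel collar of radius 24. Turns with about 0.05 N m, stays where left, does not rise
- low_gauge: the other gauge, same build but lower: arm top 58 mm above the worktop, everything on it 47 mm lower than on the tall one; origin and axes as for tall_gauge. To be left alone

How it is judged:
On the way, in this order (a step that is already met when the one before it is completed fails the run):
1. jam nut loosened by over 0.6 rad while the knob is still over 0.5 rad from the pin (value of joint tall_nut above 0.6 rad and value of joint tall_knob above 0.5 rad), for 0.2 s.
2. with the nut loose (over 0.4 rad) the knob's nose points at the pin within 0.2 rad (value of joint tall_nut above 0.4 rad and value of joint tall_knob between -0.2 and 0.2 rad), for 0.2 s.
At the end, for the whole second after the job is handed in: The tall gauge's jam nut is tight again (lever within 0.15 rad of its tight stop) and its knob's nose points at the index pin within 0.2 rad (11 degrees) (value of joint tall_nut below 0.15 rad and value of joint tall_knob between -0.2 and 0.2 rad); the robot touches nothing.
It fails at once if the robot touches the low gauge with more than 2 N (contact force between low_gauge and the fingers above 2 N or contact force between low_gauge and the arm above 2 N).
It also fails if it takes over 61 s, if anything falls off the work surface, if the arm or the gripper's body presses on something with over 40 N, if the wrist force passes 120 N, or if a joint passes its speed limit or range.

ROBOT

A 6-joint arm with a two-finger parallel gripper is mounted at the origin on a cart in front of the work surface, level with it; the furniture and walls round the work are solid. World frame = base frame: x ahead of the robot, y to its left, z up, the work surface at z = 0. Lengths are in m, angles in rad, forces in N, time in s.
With the tool pointing down it reaches from about 0.35 to 0.775 m from the base axis. Payload 5.5 kg.
Tool frame: the origin (TCP) lies midway between the tips of the shut fingers; the grasp point (between the pads) lies hold_point_z behind it (hold_point_z is the distance from the TCP to the grasp point, in m); z points along the fingers, y is the direction in which the jaws open and shut (so a half turn about z gives the same grasp; the last joint's range is limited). The gripper opens to 85 mm and grips with 20 to 120 N. Pads are 22 mm wide; open, the fingers measure 114 mm over their backs; the gripper's body (76 mm by 85 mm) begins 54 mm behind the grasp point. The pads swing forward as they close: fully open they stand 13 mm farther back than shut.
Start: joints at [-0.14, 0.313, 0.046, 1.304, 0, 1.431], TCP at [0.575, -0, 0.201] pointing down, gripper open.
Joint ranges: [-2.76, 2.76], [-0.86, 1.69], [-1.03, 1.26], [-2.2, 2.34], [-1.47, 1.5], [-3.14, 3.14]. Speed limits (rad/s): [2.57, 2.57, 3.14, 3.14, 3.14, 3.14].

INTERFACE

Orientations are given as a unit quaternion [w, x, y, z].
In Python, from workcell import * gives the robot as it stands. The module is installed in compiled form; this text tells all that it offers.
- The arm moves only by the tool jog_arm, never from a script. Its argument "plan" is a list of rows, each a list of 6 numbers: the shift along the world's x, y, z in m, then the turn, a rotation vector about the world's x, y, z in degrees. A call has exactly 10 rows; each row shifts and turns the commanded pose from where the row before left it; what a row does not reach is not made up. A row lasts 1/10 s, in which the tool goes at most 50 mm and 8.59 degrees, less where a joint would pass 70% of its speed; a pose out of reach is approached as far as the arm can. A call with a gripper value outside its range is refused whole. "hand" is the opening, from 0 (shut) to 1 (fully open), set as the call begins (left out, the last holds). The fingers move at their own pace and stop on an object; "force" is the grip in N (left out, the last holds). Time passes only in rows, so rows that do not move let the fingers close, or fill a call up. It gives the time, the measured TCP pose, the force and the opening at its end, in the units of the state.
- get_state(): the state, without advancing time (a new reading comes with each control period).
- read_camera(name): name is "scene" or "side" or "wrist"; returns the picture (420x560x3 uint8, red, green, blue); there is no depth.
- calibration(name): a dict with "K" (3x3 intrinsics, pixels), "world_to_cam" (4x4, takes a point from world to camera coordinates). Camera axes: x right, y down, z forward; pixel columns grow to the right and rows downward; lengths in m; the calibration is good to about 2 mm. A picture is of the moment at which its call begins: read the wrist's pose just before it. calibration takes no time and is no camera call; for the wrist camera it gives the pose at the moment of the call.
- hand_in(): hands the job in, once; it reports no verdict.
The state is a dict: "clock": time; "joint_pos": joint angles; "qvel": joint speeds; "tau": joint torques, N m; "tcp_pos": TCP position; "orientation": TCP orientation; "wrist_force": force on the tool from outside, world axes, zero at the start; "ft_torque": the same for the moment, N m; "finger_gap": finger opening in m.
Only numpy, scipy, OpenCV 4.12 (cv2) and the standard library are available. Lean on these libraries where they do the work, as an engineer would, in place of code of your own. Each camera call takes 0.05 s, during which the arm holds its last target.

## Working session

There is one attempt and no reset: what is moved stays moved. The work goes in short steps, Python scripts to look and compute and a tool call to move; the robot and the scene stay as the last step left them, time stands still between calls to the robot, and variables do not carry over. Pictures are saved under pics/ and viewed, and the job is handed in when it is done.

Besides the shell and the picture viewer there is one more tool, called after ">>>" as name([rows], argument=value, ...), one row to a line, values as JSON. jog_arm: Moves the arm, as the interface text tells. Its arguments: {"type":"object","properties":{"plan":{"type":"array","items":{"type":"array","items":{"type":"number"}}},"hand":{"type":"number"},"force":{"type":"number"}},"required":["plan"]}

```bash
mkdir -p pics; python3 - <<'E'
from workcell import *
import cv2
print(get_state())
for n in ["scene","side","wrist"]:
    c=calibration(n); im=read_camera(n)
    cv2.imwrite(f"pics/{n}0.png",im[:,:,::-1]); print(n,c)
E
```

```text
{'clock': 0.0, 'joint_pos': array([-1.39610325e-01,  3.13976643e-01,  4.49805709e-02,  1.30360938e+00,
       -2.85401426e-05,  1.43120438e+00]), 'qvel': array([-5.76551955e-05,  1.33605880e-03,  1.11190422e-03, -1.36850637e-04,
        3.32085500e-04,  1.40496918e-03]), 'tau': array([-2.90074182e-03, -4.80629075e+01,  2.98531097e+01,  1.95313990e-02,
       -3.83516899e-04, -4.27451073e-05]), 'tcp_pos': array([5.74429945e-01, 5.50132007e-05, 2.00023096e-01]), 'orientation': array([-7.13815552e-04,  7.07112979e-01,  7.07100005e-01, -5.55795203e-04]), 'wrist_force': array([0.19315021, 0.2192964 , 0.36433419]), 'ft_torque': array([-0.00918331,  0.01303717, -0.01218563]), 'finger_gap': 0.08572923854164868}
scene {'K': array([[494.04726734,   0.        , 283.14077577],
       [  0.        , 494.04726734, 210.97314607],
       [  0.        ,   0.        ,   1.        ]]), 'world_to_cam': array([[ 0.86005122, -0.51001761, -0.01392588, -0.47682671],
       [-0.34554586, -0.562184  , -0.75136357,  0.29367448],
       [ 0.37537975,  0.65102318, -0.65974151,  0.88170305],
       [ 0.        , 
[... 294 characters left out ...]
0.31159628,  0.59831562, -0.73819116,  0.23746941],
       [ 0.31592172, -0.66744199, -0.67432533,  0.74715606],
       [ 0.        ,  0.        ,  0.        ,  1.        ]])}
wrist {'K': array([[319.09148015,   0.        , 278.01095813],
       [  0.        , 319.09148015, 202.93587013],
       [  0.        ,   0.        ,   1.        ]]), 'world_to_cam': array([[ 9.99997594e-01, -8.69506497e-05, -2.19174641e-03,
        -5.73261367e-01],
       [ 6.01135605e-04, -9.50093815e-01,  3.11963751e-01,
        -4.08141250e-02],
       [-2.10949016e-03, -3.11964318e-01, -9.50091477e-01,
         3.81575089e-01],
       [ 0.00000000e+00,  0.00000000e+00,  0.00000000e+00,
         1.00000000e+00]])}
```

View pics/scene0.png

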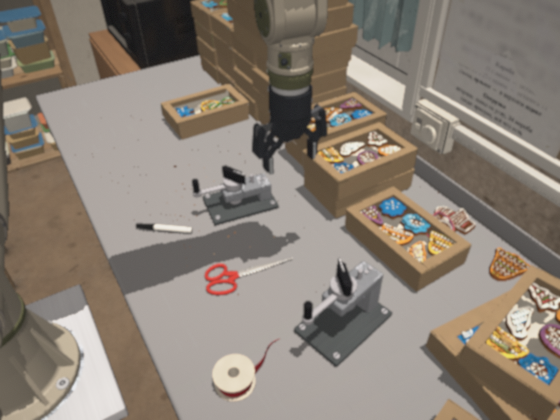

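View pics/side0.png

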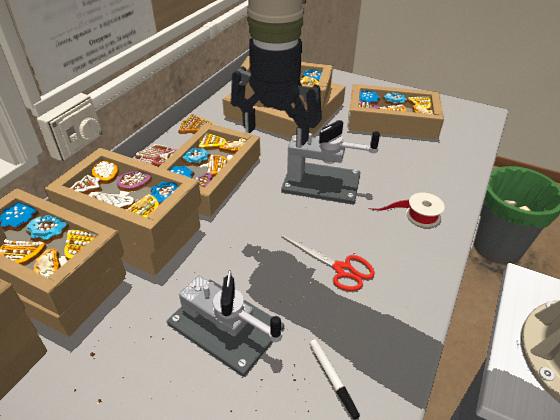

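View pics/wrist0.png

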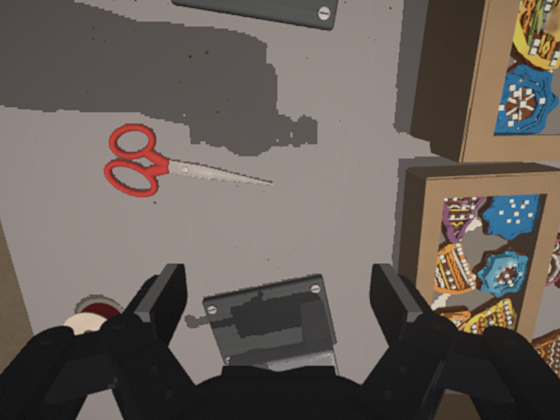

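The near gauge in the scene view, around (345,310), is the taller one. It is at (320,165) in the side view. I'll enlarge both.

```bash
python3 - <<'E'
import cv2
a=cv2.imread("pics/scene0.png")[245:365,285:405]; b=cv2.imread("pics/side0.png")[110:210,270:390]
cv2.imwrite("pics/za.png",cv2.resize(a,None,fx=5,fy=5,interpolation=2)); cv2.imwrite("pics/zb.png",cv2.resize(b,None,fx=6,fy=6,interpolation=2))
E
```

```text
(no output)
```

View pics/za.png

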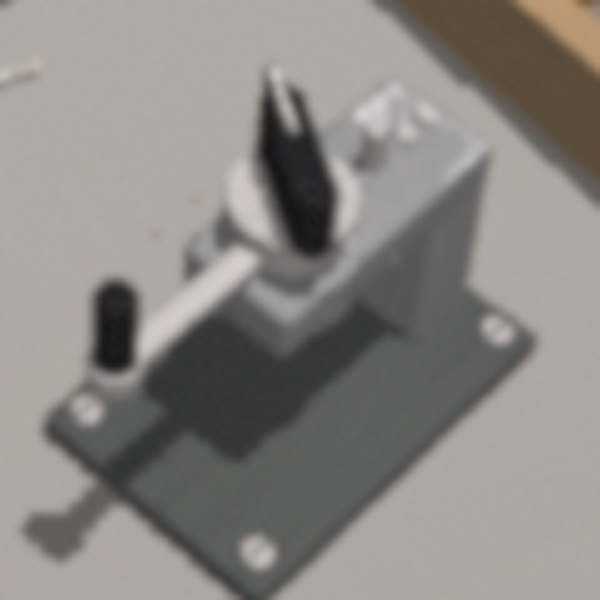

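View pics/zb.png

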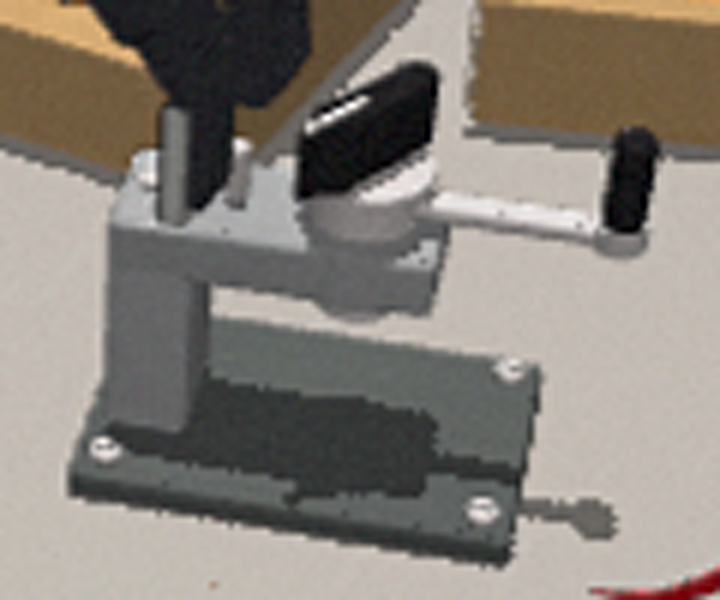

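```bash
cat > h.py <<'E'
import numpy as np
from workcell import calibration
def P(n):
    c=calibration(n); return c["K"]@c["world_to_cam"][:3]
def tri(a,b,na="scene",nb="side"):
    import cv2
    X=cv2.triangulatePoints(P(na),P(nb),np.array(a,float).reshape(2,1),np.array(b,float).reshape(2,1))
    return (X[:3]/X[3]).ravel()
def onz(p,z,n,c=None):
    c=c or calibration(n); R=c["world_to_cam"][:3,:3];t=c["world_to_cam"][:3,3]
    d=R.T@np.linalg.inv(c["K"])@[p[0],p[1],1]; o=-R.T@t
    return o+d*(z-o[2])/d[2]
E
python3 - <<'E'
from h import *
np.set_printoptions(precision=4,suppress=True)
print("post top",tri((308.4,303),(375.8,133)),"bot",tri((308.2,319.4),(373.7,149.7)))
print("post top z.148",onz((308.4,303),.150,"scene"),onz((375.8,133),.150,"side"))
print("nose",onz((340,259.),.155,"scene"),"tail",onz((348.6,285.5),.155,"scene"))
print("nose s",onz((270+302/6,110+135/6),.155,"side"),"tail",onz((270+430/6,110+68/6),.155,"side"))
sc=[(285+u/5,245+v/5) for u,v in [(45,425),(262,598),(535,342)]]
for p in sc: print("sc",onz(p,0.004,"scene"))
for u,v in [(70,485),(508,560),(540,370)]: print("sd",onz((270+u/6,110+v/6),.004,"side"))
# pin base in both
print("pin",tri((285+368/5,245+150/5),(270+240/6,110+150/6)))
E
```

```text
post top [ 0.4646 -0.2336  0.1513] bot [ 0.4636 -0.2354  0.1098]
post top z.148 [ 0.467  -0.2324  0.15  ] [ 0.463  -0.2344  0.15  ]
nose [ 0.5651 -0.183   0.155 ] tail [ 0.5421 -0.2398  0.155 ]
nose s [ 0.5608 -0.1758  0.155 ] tail [ 0.5382 -0.2355  0.155 ]
sc [ 0.4734 -0.1773  0.004 ]
sc [ 0.5012 -0.2804  0.004 ]
sc [ 0.6577 -0.2439  0.004 ]
sd [ 0.627  -0.1389  0.004 ]
sd [ 0.4683 -0.1745  0.004 ]
sd [ 0.4959 -0.2861  0.004 ]
pin [ 0.5937 -0.2063  0.1199]
```

Estimates from the two views:
- Gauge axis is at about (0.552, -0.2125), with yaw about 13.3°.
- Post is at (0.4645, -0.234).
- Knob is at about +0.96 rad.

Next I move above the post with the jaws turned to its tangential direction.

>>> jog_arm([
  [-0.011, -0.0234, 0, 0, 0, -7.67],
  [-0.011, -0.0234, 0, 0, 0, -7.67],
  [-0.011, -0.0234, 0, 0, 0, -7.67],
  [-0.011, -0.0234, 0, 0, 0, -7.67],
  [-0.011, -0.0234, 0, 0, 0, -7.67],
  [-0.011, -0.0234, 0, 0, 0, -7.67],
  [-0.011, -0.0234, 0, 0, 0, -7.67],
  [-0.011, -0.0234, 0, 0, 0, -7.67],
  [-0.011, -0.0234, 0, 0, 0, -7.67],
  [-0.011, -0.0234, 0, 0, 0, -7.67],
], hand=0.55)

```text
clock: 1.15
tcp_pos: [0.4643, -0.2348, 0.2007]
orientation: [-0.0, 0.994, 0.113, -0.0]
wrist_force: [0.8, 0.6, -0.3]
finger_gap: 0.0471
```

```bash
python3 - <<'E'
from h import *
from workcell import *
import cv2
s=get_state(); print(s["tcp_pos"],s["orientation"],s["joint_pos"],s["finger_gap"])
c=calibration("wrist"); im=read_camera("wrist"); cv2.imwrite("pics/w1.png",im[:,:,::-1])
np.save("w1.npy",np.vstack([c["world_to_cam"],np.pad(c["K"],((0,0),(0,1)))]))
for q in [(0.4645,-.234,.153),(.552,-.2125,.155),(.5968,-.2023,.127)]:
    p=c["K"]@(c["world_to_cam"][:3]@[*q,1]); print(p[:2]/p[2])
E
```

```text
[ 0.46430444 -0.23476467  0.20066449] [-1.36764471e-04  9.93585755e-01  1.13080856e-01 -2.20487044e-04] [-6.22454101e-01  2.07563650e-01 -9.46632745e-02  1.26907988e+00
 -9.31962296e-05  2.29249206e+00] 0.04710098974105824
[277.3176063  210.90843239]
[275.19201847  79.95901103]
[275.58730267   9.8692479 ]
```

View pics/w1.png

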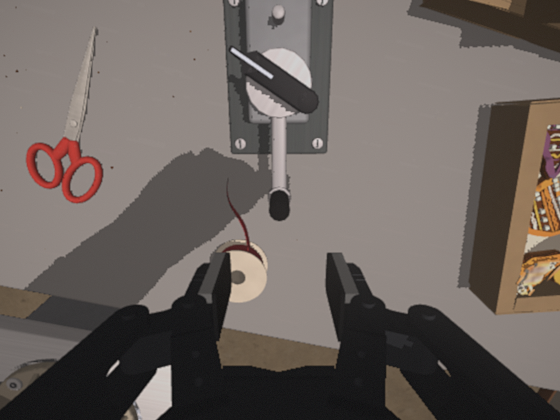

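The wrist view shows the post top at (280,208), against a prediction of (277,211). The lever and pin line is vertical in the image, so the measurements agree. Descending.

>>> jog_arm([
  [0, 0, -0.01, 0, 0, 0],
  [0, 0, -0.01, 0, 0, 0],
  [0, 0, -0.01, 0, 0, 0],
  [0, 0, -0.01, 0, 0, 0],
  [0, 0, -0.01, 0, 0, 0],
  [0, 0, -0.01, 0, 0, 0],
  [0, 0, -0.01, 0, 0, 0],
  [0, 0, -0.007, 0, 0, 0],
  [0, 0, 0, 0, 0, 0],
  [0, 0, 0, 0, 0, 0],
])

```text
clock: 2.2
tcp_pos: [0.4651, -0.2341, 0.1239]
orientation: [0.0, 0.993, 0.116, -0.0]
wrist_force: [-0.4, -0.3, 0.4]
finger_gap: 0.0464
```

```bash
python3 - <<'E'
import numpy as np
c=np.array([.552,-.2125]); y=13.3
pts=[c+.09*np.array([np.cos(np.radians(y+180+a)),np.sin(np.radians(y+180+a))]) for a in range(0,71,6)]
print(np.round(pts,4)); print(np.round(np.diff(pts,axis=0)*1000,1))
E
```

```text
[[ 0.4644 -0.2332]
 [ 0.4671 -0.2422]
 [ 0.4706 -0.251 ]
 [ 0.4751 -0.2593]
 [ 0.4804 -0.267 ]
 [ 0.4865 -0.2742]
 [ 0.4933 -0.2807]
 [ 0.5008 -0.2865]
 [ 0.5088 -0.2914]
 [ 0.5173 -0.2955]
 [ 0.5261 -0.2987]
 [ 0.5353 -0.3009]]
[[ 2.6 -9. ]
 [ 3.6 -8.7]
 [ 4.5 -8.3]
 [ 5.3 -7.8]
 [ 6.1 -7.2]
 [ 6.8 -6.5]
 [ 7.5 -5.8]
 [ 8.  -5. ]
 [ 8.5 -4.1]
 [ 8.9 -3.2]
 [ 9.2 -2.2]]
```

>>> jog_arm([
  [0, 0, 0, 0, 0, 0],
  [0, 0, 0, 0, 0, 0],
  [0, 0, 0, 0, 0, 0],
  [0.0026, -0.009, 0, 0, 0, 6],
  [0.0036, -0.0087, 0, 0, 0, 6],
  [0.0045, -0.0083, 0, 0, 0, 6],
  [0.0053, -0.0078, 0, 0, 0, 6],
  [0.0061, -0.0072, 0, 0, 0, 6],
  [0.0068, -0.0065, 0, 0, 0, 6],
  [0.0075, -0.0058, 0, 0, 0, 6],
], hand=0.32, force=30)

```text
clock: 3.2
tcp_pos: [0.5017, -0.2878, 0.1241]
orientation: [0.0, 0.885, 0.466, 0.0]
wrist_force: [-0.4, -0.1, 0.1]
finger_gap: 0.0275
```

>>> jog_arm([
  [0.008, -0.005, 0, 0, 0, 6],
  [0.0085, -0.0041, 0, 0, 0, 6],
  [0.0089, -0.0032, 0, 0, 0, 6],
  [0, 0, 0, 0, 0, 0],
  [0, 0, 0, 0, 0, 0],
  [0, 0, 0, 0, 0, 0],
  [0, 0, 0, 0, 0, 0],
  [0, 0, 0, 0, 0, 0],
  [0, 0, 0, 0, 0, 0],
  [0, 0, 0, 0, 0, 0],
])

```text
clock: 4.2
tcp_pos: [0.5268, -0.2996, 0.124]
orientation: [0.0, 0.802, 0.597, 0.0]
wrist_force: [0.5, 0.2, -0.7]
finger_gap: 0.0274
```

```bash
python3 - <<'E'
from h import *
from workcell import *
import cv2
for n in ["scene","wrist"]:
    cv2.imwrite(f"pics/{n}2.png",read_camera(n)[:,:,::-1])
E
```

```text
(no output)
```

View pics/wrist2.png

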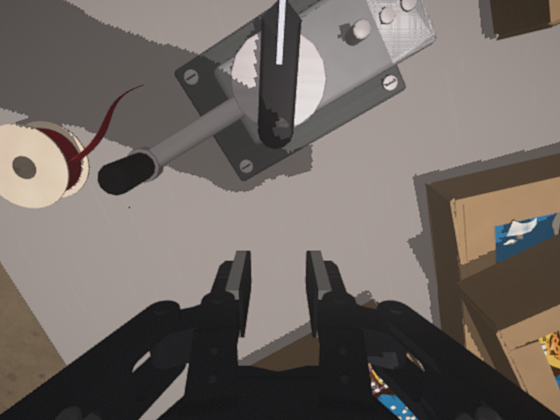

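View pics/scene2.png

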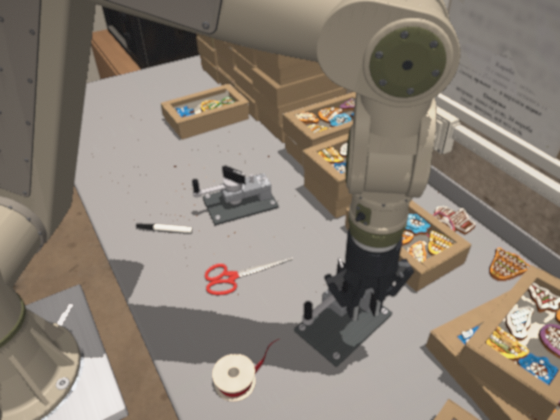

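The post did not move; it is still at (127,172) in the wrist view. I need to find out why.

```bash
python3 - <<'E'
from h import *
from workcell import *
s=get_state(); t=s["tcp_pos"]; c=calibration("wrist")
def pr(q): p=c["K"]@(c["world_to_cam"][:3]@[*q,1]); return p[:2]/p[2]
print(t,"TCP px",pr(t),"tcp+30mm up",pr(t+[0,0,.03]))
print("post top",pr((.4645,-.234,.153)),"bot",pr((.4645,-.234,.117)),"axis",pr((.552,-.2125,.155)),pr((.552,-.2125,.127)))
print("post on z.153",onz((115,182),.153,"wrist"), onz((115,182),.106,"wrist"))
print("tri",tri((115,182),(308.4,303),"wrist","scene"))
E
python3 - <<'E'
import cv2
b=cv2.imread("pics/wrist2.png")[0:300,60:460]
cv2.imwrite("pics/zc.png",cv2.resize(b,None,fx=2,fy=2,interpolation=2))
E
```

```text
[ 0.52680454 -0.29960821  0.12396884] TCP px [279.24545542 239.31019541] tcp+30mm up [279.42313105 264.21846249]
post top [110.91911619 177.30230124] bot [142.21811542 162.46736305] axis [277.51830225  70.92995591] [277.63862527  75.45877129]
post on z.153 [ 0.465328   -0.23660239  0.153     ] [ 0.43810849 -0.24107975  0.106     ]
tri [ 0.46536055 -0.23563764  0.15420289]
```

View pics/zc.png

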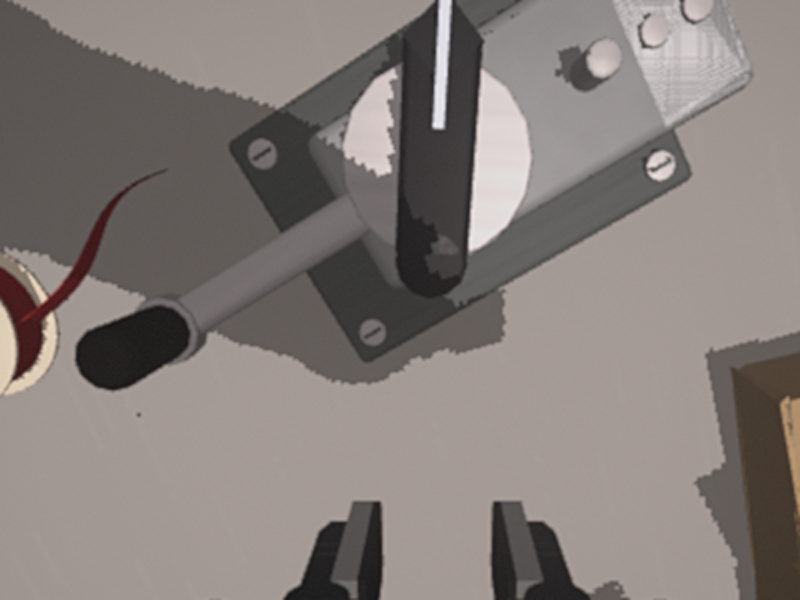

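```bash
python3 - <<'E'
from h import *
from workcell import *
s=get_state(); t=s["tcp_pos"]; c=calibration("wrist"); R=c["world_to_cam"]
for h in [0,.01,.015,.02,.03,.04]:
    p=R[:3]@[*(t+[0,0,h]),1]; q=c["K"]@p; print(h,p[2],q[:2]/q[2], 319*.0274/p[2])
E
```

```text
0 0.19017933182795338 [279.24545542 239.31019541] 45.95977867830152
0.01 0.18067984586747368 [279.29845294 246.739894  ] 48.37617587083353
0.015 0.17593010288723382 [279.32709793 250.75562266] 49.68223093464838
0.02 0.17118035990699398 [279.35733255 254.99420025] 51.060764241580976
0.03 0.1616808739465143 [279.42313105 264.21846249] 54.06081614137911
0.04 0.15218138798603456 [279.49714411 274.59432087] 57.43540728385334
```

```bash
python3 - <<'E'
from h import *
from workcell import *
import cv2
s=get_state(); t=s["tcp_pos"]
im=read_camera("side")[:,:,::-1].copy()
im2=read_camera("scene")[:,:,::-1].copy()
for n,i in (("side",im),("scene",im2)):
    for h in (0,.04):
        p=P(n)@[*(t+[0,0,h]),1]; p=p[:2]/p[2]; print(n,h,p)
p=P("side")@[*t,1]; u,v=(p[:2]/p[2]).astype(int)
a=im[max(0,v-80):v+40,u-60:u+60]
p=P("scene")@[*t,1]; u,v=(p[:2]/p[2]).astype(int)
b=im2[v-80:v+40,u-60:u+60]
for k in (a,b): cv2.circle(k,(60,80),1,(0,0,255),-1)
cv2.imwrite("pics/zd.png",cv2.resize(np.hstack([a,b]),None,fx=3.3,fy=3.3,interpolation=2))
E
```

```text
side 0 [355.66559046 121.14525289]
side 0.04 [357.89934747 104.99047221]
scene 0 [361.5191088 326.0364274]
scene 0.04 [363.82923008 310.81935668]
```

View pics/zd.png

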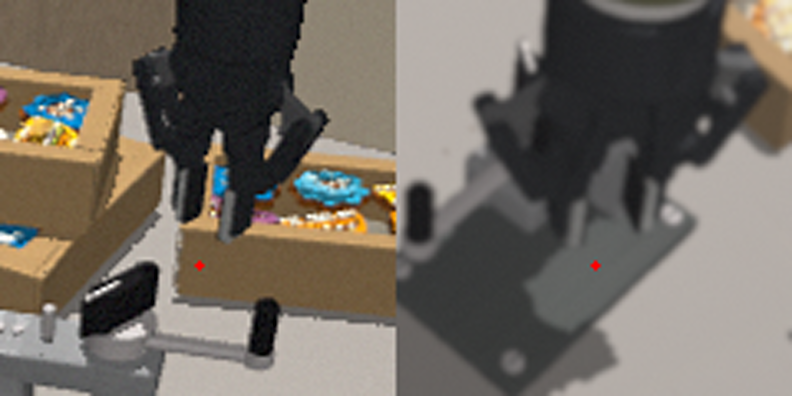

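The side and scene views show the real fingertips about 25–27 mm above the reported TCP at this opening. The sweep passed over the post without touching it. I'll go back over the post and descend lower.

>>> jog_arm([
  [0, 0, 0.02, 0, 0, 0],
  [0, 0, 0.02, 0, 0, 0],
  [-0.0088, 0.0091, 0.01, 0, 0, -8.5],
  [-0.0088, 0.0091, 0, 0, 0, -8.5],
  [-0.0088, 0.0091, 0, 0, 0, -8.5],
  [-0.0088, 0.0091, 0, 0, 0, -8.5],
  [-0.0088, 0.0091, 0, 0, 0, -8.5],
  [-0.0088, 0.0091, 0, 0, 0, -8.5],
  [-0.009, 0.009, 0, 0, 0, -8.5],
  [0, 0, 0, 0, 0, 0],
], hand=0.45)

```text
clock: 5.4
tcp_pos: [0.4641, -0.235, 0.1741]
orientation: [-0.0, 0.993, 0.12, -0.0]
wrist_force: [0.7, -1.2, 0.3]
finger_gap: 0.0387
```

```bash
python3 - <<'E'
from workcell import *
import cv2
cv2.imwrite("pics/w3.png",read_camera("wrist")[:,:,::-1])
cv2.imwrite("pics/s3.png",read_camera("side")[:,:,::-1])
E
```

```text
(no output)
```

View pics/w3.png

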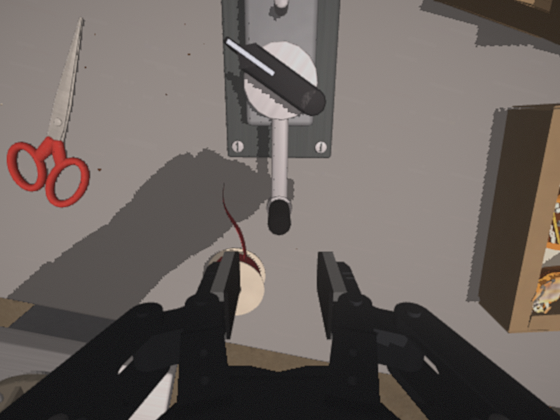

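The post top at (280,218) lies midway between the fingertips. Descending to TCP z = 0.100.

>>> jog_arm([
  [0, 0, -0.01, 0, 0, 0],
  [0, 0, -0.01, 0, 0, 0],
  [0, 0, -0.01, 0, 0, 0],
  [0, 0, -0.01, 0, 0, 0],
  [0, 0, -0.01, 0, 0, 0],
  [0, 0, -0.01, 0, 0, 0],
  [0, 0, -0.007, 0, 0, 0],
  [0, 0, -0.007, 0, 0, 0],
  [0, 0, 0, 0, 0, 0],
  [0, 0, 0, 0, 0, 0],
])

```text
clock: 6.5
tcp_pos: [0.4651, -0.2361, 0.1]
orientation: [0.0, 0.993, 0.12, 0.0]
wrist_force: [0.0, 0.2, 0.5]
finger_gap: 0.0388
```

```bash
python3 - <<'E'
from workcell import *
import cv2, numpy as np
w=read_camera("wrist")[:,:,::-1]; s=read_camera("side")[:,:,::-1]
cv2.imwrite("pics/m4.png",np.hstack([cv2.resize(w,(400,300)),cv2.resize(s[60:180,300:460],(400,300),interpolation=2)]))
E
```

```text
(no output)
```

View pics/m4.png

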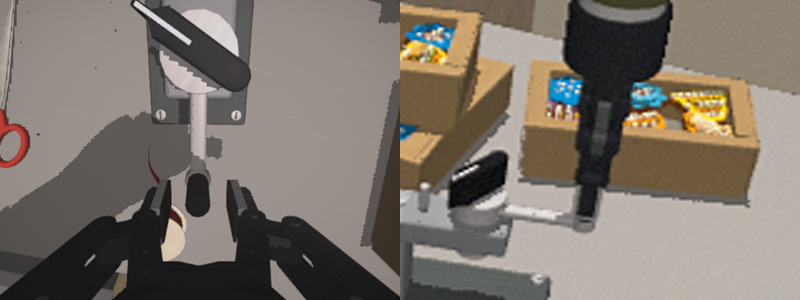

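The post now sits between the fingers, at about (200,195) in the left half. Narrowing the jaws and sweeping.

>>> jog_arm([
  [0, 0, 0, 0, 0, 0],
  [0, 0, 0, 0, 0, 0],
  [0, 0, 0, 0, 0, 0],
  [0.0026, -0.009, 0, 0, 0, 6],
  [0.0036, -0.0087, 0, 0, 0, 6],
  [0.0045, -0.0083, 0, 0, 0, 6],
  [0, 0, 0, 0, 0, 0],
  [0, 0, 0, 0, 0, 0],
  [0, 0, 0, 0, 0, 0],
  [0, 0, 0, 0, 0, 0],
], hand=0.3)

```text
clock: 7.6
tcp_pos: [0.4756, -0.2617, 0.1]
orientation: [0.0, 0.962, 0.274, -0.0]
wrist_force: [0.1, -0.8, -0.6]
finger_gap: 0.0256
```

```bash
python3 - <<'E'
from workcell import *
import cv2, numpy as np
w=read_camera("wrist")[:,:,::-1]; s=read_camera("side")[:,:,::-1]
cv2.imwrite("pics/m5.png",np.hstack([cv2.resize(w,(400,300)),cv2.resize(s[60:180,300:460],(400,300),interpolation=2)]))
E
```

```text
(no output)
```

View pics/m5.png

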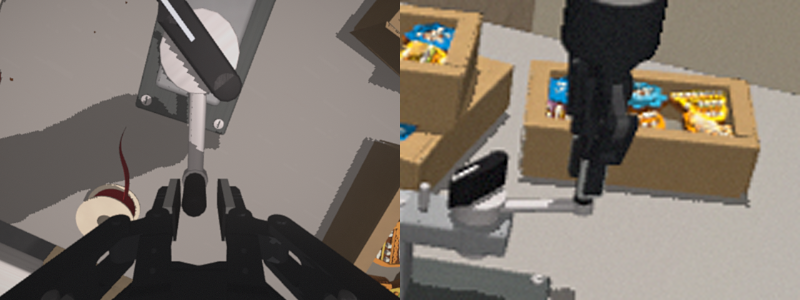

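The lever is now following the jaws. Continuing the arc.

>>> jog_arm([
  [0.0053, -0.0078, 0, 0, 0, 6],
  [0.0061, -0.0072, 0, 0, 0, 6],
  [0.0068, -0.0065, 0, 0, 0, 6],
  [0.0075, -0.0058, 0, 0, 0, 6],
  [0.008, -0.005, 0, 0, 0, 6],
  [0.0085, -0.0041, 0, 0, 0, 6],
  [0.0089, -0.0032, 0, 0, 0, 6],
  [0, 0, 0, 0, 0, 0],
  [0, 0, 0, 0, 0, 0],
  [0, 0, 0, 0, 0, 0],
])

```text
clock: 8.7
tcp_pos: [0.5265, -0.3014, 0.0999]
orientation: [-0.0, 0.8, 0.6, -0.0]
wrist_force: [-1.1, 0.2, 0.7]
finger_gap: 0.0257
```

```bash
python3 - <<'E'
from workcell import *
import cv2, numpy as np
w=read_camera("wrist")[:,:,::-1]; s=read_camera("side")[:,:,::-1]
cv2.imwrite("pics/m6.png",np.hstack([cv2.resize(w,(400,300)),cv2.resize(s[60:180,300:460],(400,300),interpolation=2)]))
E
```

```text
(no output)
```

View pics/m6.png

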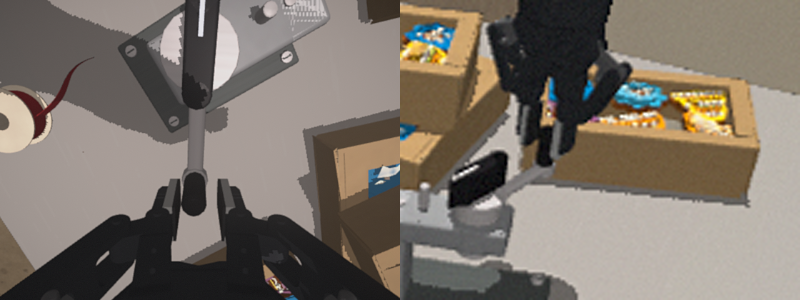

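The lever is at about 1.0 rad and the knob is still unmoved. Next I rise and move over the knob axis.

>>> jog_arm([
  [0, 0, 0.02, 0, 0, 0],
  [0, 0, 0.03, 0, 0, 0],
  [0, 0, 0.03, 0, 0, 0],
  [0.005, 0.0178, 0, 0, 0, 0],
  [0.005, 0.0178, 0, 0, 0, 0],
  [0.005, 0.0178, 0, 0, 0, 0],
  [0.005, 0.0178, 0, 0, 0, 0],
  [0.005, 0.0178, 0, 0, 0, 0],
  [0, 0, 0, 0, 0, 0],
  [0, 0, 0, 0, 0, 0],
], hand=0.5)

```text
clock: 9.8
tcp_pos: [0.5515, -0.2111, 0.1788]
orientation: [-0.001, 0.799, 0.601, -0.001]
wrist_force: [-0.6, -0.1, -0.4]
finger_gap: 0.0428
```

```bash
python3 - <<'E'
from workcell import *
from h import *
import cv2, numpy as np
c=calibration("wrist")
w=read_camera("wrist")[:,:,::-1]
cv2.imwrite("pics/w7.png",w)
for q in [(.552,-.2125,.155),(.552,-.2125,.127),(.526,-.2987,.153)]:
    p=c["K"]@(c["world_to_cam"][:3]@[*q,1]); print(p[:2]/p[2])
E
```

```text
[280.58904007 226.02279223]
[280.40429132 211.82877462]
[278.85492521 334.56488943]
```

View pics/w7.png

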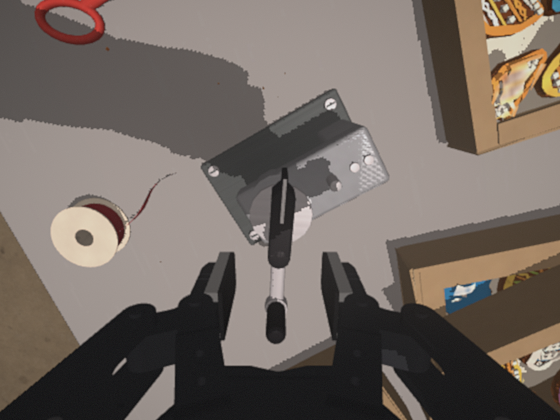

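Knob nose is at (286,170) and tail at (280,265), so the bar is about 3.5° clockwise of the tool axis. It is centred between the jaws. Descending over it.

>>> jog_arm([
  [0, 0, -0.01, 0, 0, -3],
  [0, -0.001, -0.01, 0, 0, 0],
  [0, 0, -0.01, 0, 0, 0],
  [0, 0, -0.01, 0, 0, 0],
  [0, 0, -0.01, 0, 0, 0],
  [0, 0, -0.01, 0, 0, 0],
  [0, 0, -0.01, 0, 0, 0],
  [0, 0, 0, 0, 0, 0],
  [0, 0, 0, 0, 0, 0],
  [0, 0, 0, 0, 0, 0],
])

```text
clock: 10.85
tcp_pos: [0.5523, -0.2138, 0.1104]
orientation: [0.0, 0.815, 0.579, 0.0]
wrist_force: [-1.1, 0.5, -0.5]
finger_gap: 0.0428
```

```bash
python3 - <<'E'
from workcell import *
import cv2, numpy as np
w=read_camera("wrist")[:,:,::-1]; s=read_camera("side")[:,:,::-1]
cv2.imwrite("pics/m8.png",np.hstack([cv2.resize(w,(400,300)),cv2.resize(s[70:190,260:420],(400,300),interpolation=2)]))
E
```

```text
(no output)
```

View pics/m8.png

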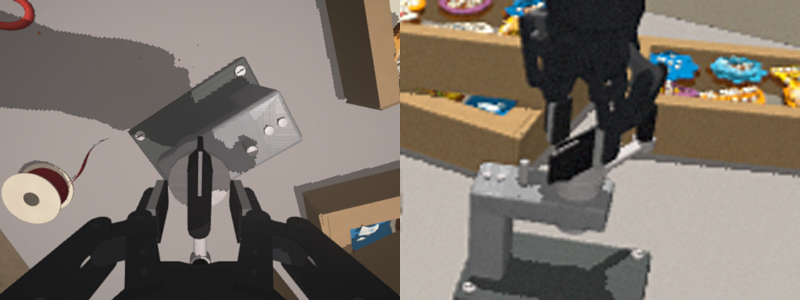

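The bar is straddled. Gripping it lightly.

>>> jog_arm([
  [0, 0, 0, 0, 0, 0],
  [0, 0, 0, 0, 0, 0],
  [0, 0, 0, 0, 0, 0],
  [0, 0, 0, 0, 0, 0],
  [0, 0, 0, 0, 0, 0],
  [0, 0, 0, 0, 0, 0],
  [0, 0, 0, 0, 0, 0],
  [0, 0, 0, 0, 0, 0],
  [0, 0, 0, 0, 0, 0],
  [0, 0, 0, 0, 0, 0],
], hand=0, force=20)

```text
clock: 11.95
tcp_pos: [0.5526, -0.2138, 0.1105]
orientation: [0.001, 0.815, 0.579, 0.001]
wrist_force: [4.2, -0.1, 4.4]
finger_gap: 0.0152
```

```bash
python3 - <<'E'
from workcell import *
import cv2, numpy as np
w=read_camera("wrist")[:,:,::-1]; s=read_camera("side")[:,:,::-1]
cv2.imwrite("pics/m9.png",np.hstack([cv2.resize(w,(400,300)),cv2.resize(s[70:190,260:420],(400,300),interpolation=2)]))
q=get_state(); print(q["finger_gap"],q["wrist_force"],q["ft_torque"])
E
```

```text
0.01558051281055129 [4.59733673 0.24886089 4.72452226] [ 0.151484   -0.93130916 -0.04747299]
```

View pics/m9.png

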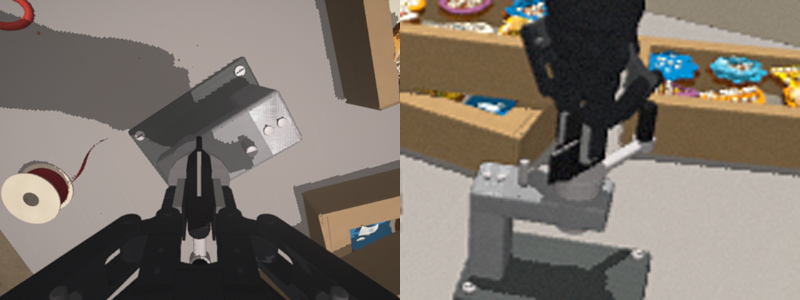

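Bar gripped, gap 15.6 mm. Turning clockwise 57.4° about the axis, with a 2 mm lift to ease the collar contact.

>>> jog_arm([
  [0, 0, 0.002, 0, 0, -5],
  [0, 0, 0, 0, 0, -7],
  [0, 0, 0, 0, 0, -7],
  [0, 0, 0, 0, 0, -7],
  [0, 0, 0, 0, 0, -7],
  [0, 0, 0, 0, 0, -7],
  [0, 0, 0, 0, 0, -7],
  [0, 0, 0, 0, 0, -7],
  [0, 0, 0, 0, 0, -3.5],
  [0, 0, 0, 0, 0, 0],
])

```text
clock: 13.05
tcp_pos: [0.5531, -0.2144, 0.1105]
orientation: [0.0, 0.993, 0.115, 0.001]
wrist_force: [8.7, -3.2, -6.9]
finger_gap: 0.0154
```

```bash
python3 - <<'E'
from workcell import *
import cv2, numpy as np
cv2.imwrite("pics/w10.png",read_camera("wrist")[:,:,::-1])
q=get_state(); print(q["finger_gap"],q["wrist_force"],q["ft_torque"],q["orientation"])
E
```

```text
0.0153864414465925 [ 9.92556605 -2.88739382 -6.70763181] [-0.59507631 -1.92041751 -0.01259009] [4.74883070e-04 9.93301103e-01 1.15551985e-01 6.56903053e-04]
```

View pics/w10.png

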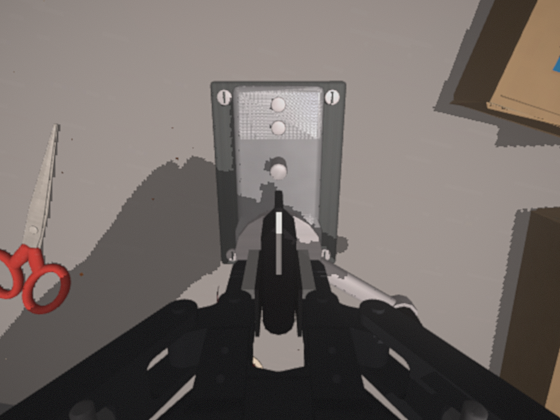

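The nose at (279,195) points straight at the pin at (278,171), and the lever is still loose. Releasing and rising.

>>> jog_arm([
  [0, 0, 0, 0, 0, 0],
  [0, 0, 0, 0, 0, 0],
  [0, 0, 0, 0, 0, 0],
  [0, 0, 0, 0, 0, 0],
  [0, 0, 0.01, 0, 0, 0],
  [0, 0, 0.02, 0, 0, 0],
  [0, 0, 0.02, 0, 0, 0],
  [0, 0, 0.02, 0, 0, 0],
  [0, 0, 0, 0, 0, 0],
  [0, 0, 0, 0, 0, 0],
], hand=0.5)

```text
clock: 14.1
tcp_pos: [0.5521, -0.2138, 0.1827]
orientation: [0.001, 0.993, 0.116, 0.001]
wrist_force: [-0.0, 0.2, -0.5]
finger_gap: 0.0426
```

```bash
python3 - <<'E'
from workcell import *
import cv2, numpy as np
cv2.imwrite("pics/w11.png",read_camera("wrist")[:,:,::-1])
E
```

```text
(no output)
```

View pics/w11.png

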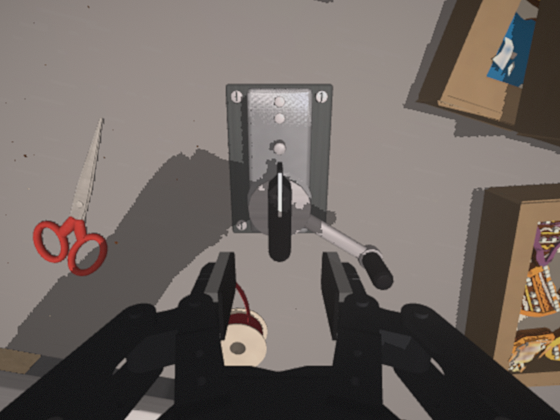

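The knob at (280,165–255) is aligned with the pin at (280,148). The post is at (380,270). Moving over the post, turned +60°.

>>> jog_arm([
  [-0.0032, -0.0108, 0, 0, 0, 7.5],
  [-0.0032, -0.0108, 0, 0, 0, 7.5],
  [-0.0032, -0.0108, 0, 0, 0, 7.5],
  [-0.0032, -0.0108, 0, 0, 0, 7.5],
  [-0.0032, -0.0108, 0, 0, 0, 7.5],
  [-0.0032, -0.0108, 0, 0, 0, 7.5],
  [-0.0032, -0.0108, 0, 0, 0, 7.5],
  [-0.0032, -0.0108, 0, 0, 0, 7.5],
  [0, 0, 0, 0, 0, 0],
  [0, 0, 0, 0, 0, 0],
])

```text
clock: 15.15
tcp_pos: [0.5257, -0.2996, 0.1809]
orientation: [-0.001, 0.803, 0.595, -0.0]
wrist_force: [0.2, 1.2, 0.4]
finger_gap: 0.0426
```

```bash
python3 - <<'E'
from workcell import *
import cv2, numpy as np
cv2.imwrite("pics/w12.png",read_camera("wrist")[:,:,::-1])
c=calibration("wrist")
for q in [(.526,-.2987,.153)]:
    p=c["K"]@(c["world_to_cam"][:3]@[*q,1]); print(p[:2]/p[2])
E
```

```text
[279.04295928 221.00056552]
```

View pics/w12.png

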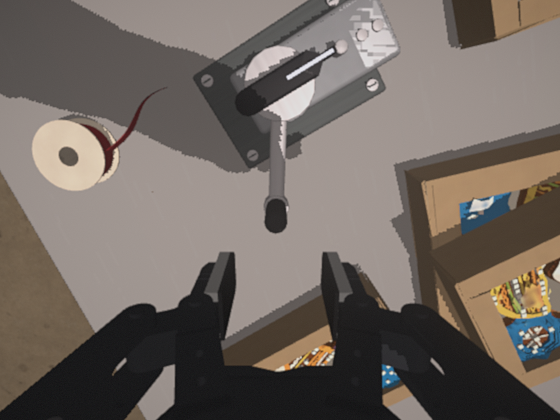

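The post top at (275,218) is within 2 mm of the jaw centre. Descending to 0.100.

>>> jog_arm([
  [0, 0, -0.01, 0, 0, 0],
  [0, 0, -0.01, 0, 0, 0],
  [0, 0, -0.01, 0, 0, 0],
  [0, 0, -0.01, 0, 0, 0],
  [0, 0, -0.01, 0, 0, 0],
  [0, 0, -0.01, 0, 0, 0],
  [0, 0, -0.01, 0, 0, 0],
  [0, 0, -0.01, 0, 0, 0],
  [0, 0, 0, 0, 0, 0],
  [0, 0, 0, 0, 0, 0],
])

```text
clock: 16.2
tcp_pos: [0.5261, -0.3, 0.1017]
orientation: [-0.0, 0.802, 0.597, -0.0]
wrist_force: [0.6, -0.8, 0.0]
finger_gap: 0.0428
```

>>> jog_arm([
  [0, 0, 0, 0, 0, 0],
  [0, 0, 0, 0, 0, 0],
  [0, 0, 0, 0, 0, 0],
  [-0.0089, 0.0032, 0, 0, 0, -6],
  [-0.0085, 0.0041, 0, 0, 0, -6],
  [-0.008, 0.005, 0, 0, 0, -6],
  [-0.0075, 0.0058, 0, 0, 0, -6],
  [-0.0068, 0.0065, 0, 0, 0, -6],
  [-0.0061, 0.0072, 0, 0, 0, -6],
  [0, 0, 0, 0, 0, 0],
], hand=0.3)

```text
clock: 17.2
tcp_pos: [0.48, -0.2677, 0.1024]
orientation: [0.0, 0.947, 0.32, 0.0]
wrist_force: [0.4, -0.4, -0.4]
finger_gap: 0.0258
```

```bash
python3 - <<'E'
from workcell import *
import cv2, numpy as np
cv2.imwrite("pics/w13.png",read_camera("wrist")[:,:,::-1])
E
```

```text
(no output)
```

View pics/w13.png

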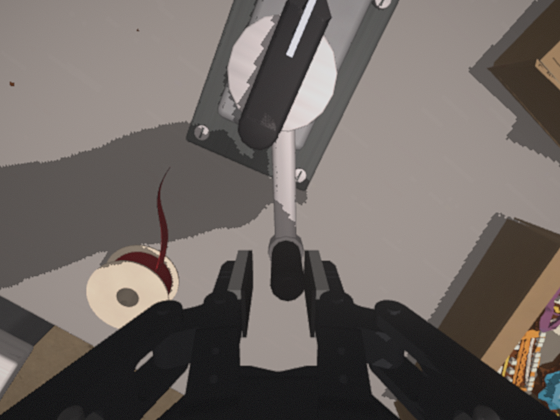

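The lever follows the jaws. Finishing the arc, plus a small overshoot to take up the jaw slack.

>>> jog_arm([
  [-0.0053, 0.0078, 0, 0, 0, -6],
  [-0.0045, 0.0083, 0, 0, 0, -6],
  [-0.0036, 0.0087, 0, 0, 0, -6],
  [-0.0026, 0.009, 0, 0, 0, -6],
  [-0.0005, 0.002, 0, 0, 0, 0],
  [-0.0005, 0.002, 0, 0, 0, 0],
  [-0.0005, 0.002, 0, 0, 0, 0],
  [0, 0, 0, 0, 0, 0],
  [0, 0, 0, 0, 0, 0],
  [0, 0, 0, 0, 0, 0],
])

```text
clock: 18.25
tcp_pos: [0.4637, -0.2305, 0.1023]
orientation: [0.002, 0.993, 0.116, 0.0]
wrist_force: [0.3, -4.5, -0.9]
finger_gap: 0.0257
```

>>> jog_arm([
  [-0.0003, 0.001, 0, 0, 0, 0],
  [-0.0003, 0.001, 0, 0, 0, 0],
  [-0.0003, 0.001, 0, 0, 0, 0],
  [0, 0, 0, 0, 0, 0],
  [0, 0, 0, 0, 0, 0],
  [0, 0, 0, 0, 0, 0],
  [0, 0, 0, 0, 0, 0],
  [0, 0, 0, 0, 0, 0],
  [0, 0, 0, 0, 0, 0],
  [0, 0, 0, 0, 0, 0],
])

```text
clock: 19.25
tcp_pos: [0.4637, -0.2303, 0.1024]
orientation: [0.004, 0.993, 0.116, 0.001]
wrist_force: [0.8, -13.6, -5.7]
finger_gap: 0.0257
```

The force rises while the position stays put, so the nut is on its tight stop. Backing off, then rising.

>>> jog_arm([
  [0.0008, -0.003, 0, 0, 0, 0],
  [0.0008, -0.003, 0, 0, 0, 0],
  [0.0003, -0.001, 0, 0, 0, 0],
  [0, 0, 0, 0, 0, 0],
  [0, 0, 0, 0, 0, 0],
  [0, 0, 0.01, 0, 0, 0],
  [0, 0, 0.02, 0, 0, 0],
  [0, 0, 0.03, 0, 0, 0],
  [0, 0, 0.03, 0, 0, 0],
  [0, 0, 0, 0, 0, 0],
])

```text
clock: 20.25
tcp_pos: [0.4662, -0.2337, 0.1971]
orientation: [0.003, 0.993, 0.116, 0.003]
wrist_force: [0.2, -0.5, -0.2]
finger_gap: 0.0252
```

>>> jog_arm([
  [0, 0, 0.03, 0, 0, 0],
  [0, 0, 0.03, 0, 0, 0],
  [-0.01, 0, 0.01, 0, 0, 0],
  [-0.01, 0, 0, 0, 0, 0],
  [-0.01, 0, 0, 0, 0, 0],
  [-0.01, 0, 0, 0, 0, 0],
  [0, 0, 0, 0, 0, 0],
  [0, 0, 0, 0, 0, 0],
  [0, 0, 0, 0, 0, 0],
  [0, 0, 0, 0, 0, 0],
])

```text
clock: 21.25
tcp_pos: [0.4242, -0.2325, 0.2617]
orientation: [-0.0, 0.993, 0.116, -0.0]
wrist_force: [-0.2, -0.3, 0.1]
finger_gap: 0.0256
```

```bash
python3 - <<'E'
from workcell import *
from h import *
import cv2, numpy as np
c=calibration("wrist")
cv2.imwrite("pics/w14.png",read_camera("wrist")[:,:,::-1])
for q in [(.4645,-.234,.153),(.552,-.2125,.155)]:
    p=c["K"]@(c["world_to_cam"][:3]@[*q,1]); print(p[:2]/p[2])
E
```

```text
[290.57251636 146.37139448]
[291.07729656  31.58292305]
```

View pics/w14.png

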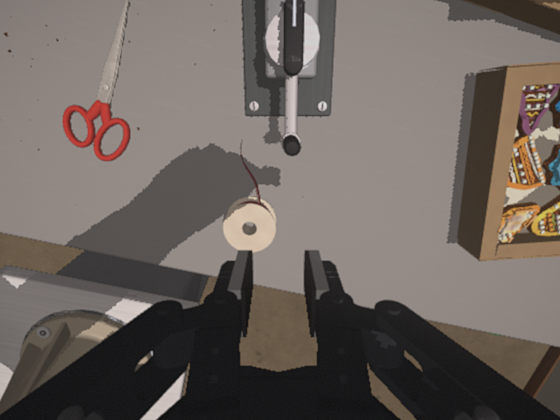

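The post is at (291,146), against (290.6,146.4) predicted for the tight position. The knob bar lies in line with the lever, and nothing is touching the robot. Handing in.

```bash
python3 -c "
from workcell import *
hand_in()"
```

```text
the job is handed in; nothing more can be done
```

The tall gauge is reset, and I handed the job in at about 21 s of the 61 s allowed; the hand-in gives no verdict.

**What I did:** I swung the jam-nut lever loose to about 1 rad. I then gripped the pointer knob and turned it about 57° clockwise onto the index pin. Last, I swung the lever back to its tight stop, where the push rose to about 14 N with no further movement. I did not go near the low gauge.

**Last checks:**
- **Lever:** the post appears at pixel (291,146), against (290.6,146.4) predicted for the tight position.
- **Knob:** the bar lies in line with the lever. Right after the turn, its nose pointed straight at the pin. In the final picture the nose end and pin were out of view, so I did not see them again.
- **Contact:** the gripper is clear and the wrist force is about 0.

**What went wrong:** my first sweep passed over the post without touching it. In the camera views the fingertips sat about 26 mm higher than the reported TCP at that opening. I repeated the sweep 24 mm lower and it worked.

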